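# Push the blank up the lathe's loading gutter past the one-way latch

### The job

Push the round blank lying at the low end of the sloped loading gutter up to the stop plate, past the spring latch in the gutter floor, so that the latch springs up behind it and it stays there without rolling back. Only push it: do not lift it off the gutter, and leave the spare blanks, the chuck key and the oil bottle where they are. Finish with the hand clear of everything.

Things in the scene. Friction and masses are not known exactly. Their poses are not given: they have to be found in the camera images.
- blank: the round blank to push: plain solid aluminium cylinder, diameter 50 mm, length 80 mm, about 0.42 kg, lying across the gutter, at the start resting against the low lip. Origin at its very centre; its own y axis is the cylinder's axis (level, across the gutter); x and z turn as it rolls
- chute: the sheet-steel gutter, fixed to the bench, rising at 12 degrees. Origin on the floor, mid-width, at the inner face of the low lip. x runs up the slope, y across, z square to the floor. Floor 400 mm long, 84 mm clear between the cheeks; the 3 mm cheeks stand 18 mm above the floor, the lip 8 mm. 16 mm slot along mid-floor. Oily bare metal: the blank rolls and slides easily (friction about 0.2)
- stop_face (a point): the foot of the stop plate: point on the floor surface, mid-width, in the plate's face that looks down the slope; axes as the chute. The plate is 62 mm wide and stands 41.5 mm above the floor; the clamped foot and black clamp knob behind it (up the slope) reach 35 mm above the floor. The stop is clamped somewhere between 250 and 330 mm up the gutter from the lip and does not give way
- latch_nose (a point): the nose of the one-way latch, an 11 mm wide steel dog in the slot mid-floor, standing 8 mm above the floor and 47.5 mm down the slope from the stop face. Its low side is a 25 degree ramp which a blank pushed uphill rolls over, pressing it below the floor (a newton or two); then it springs up again. Pushed from the uphill side it locks. A blank held by it has its centre 29 mm from the stop face, with about 4 mm of play up to the stop
- latch (a joint): angle of the one-way latch: 0 fully up, about 0.4 rad when pressed level with the floor; a light spring returns it to 0
- spare0: a spare blank, same aluminium cylinder (diameter 50 mm, 80 mm high), standing on end on the bench beside the gutter; origin at the centre of its underside. To be left alone
- spare1: another spare blank like it, standing on end beside the first. To be left alone
- chuck_key: steel T-handled chuck key lying on the bench, about 100 x 110 mm, 16 mm high; origin under its middle. To be left alone
- oil_bottle: white plastic oil bottle, diameter 54 mm, 155 mm high with its bent spout, on the bench near the gutter's high end; origin at the centre of its underside. To be left alone
Mind the look-alikes: they are no part of the job. Leave any red or turquoise look-alike of the blank alone.

How it is judged (in metres and radians):
At the end, for the whole second after the job is handed in: the blank lies at rest on the gutter floor, across the gutter (within 7 degrees), between the stop plate and the latch: its centre 21 to 33 mm from the stop face, within 4 mm of 25 mm above the floor and 8 mm of mid-width; the latch is up again behind it (below 0.08 rad) (x of blank in the frame of stop_face between -0.033 and -0.021 m and y of blank in the frame of stop_face between -0.008 and 0.008 m and z of blank in the frame of stop_face between 0.021 and 0.029 m and angle between the y axis of blank and the y axis of chute, either way round below 0.12 rad and value of joint latch below 0.08 rad and linear speed of blank below 0.02 m/s); the robot touches nothing.
It fails at once if the blank was lifted more than 10 mm off the gutter floor (z of blank in the frame of chute above 0.035 m).
It fails at once if a spare blank, the chuck key or the oil bottle was moved by more than 20 mm (distance of any of spare0, spare1, chuck_key, oil_bottle from where it was at the start of the episode above 0.02 m).
It fails at once if a spare blank or the oil bottle was knocked over (angle between any of spare0, spare1, oil_bottle's own z axis and vertical above 0.4 rad).
It also fails if it takes over 48 s, if anything falls off the work surface, if the arm or the gripper's body presses on something with over 40 N, if the wrist force passes 120 N, or if a joint passes its speed limit or range.

### The arm

A 6-joint arm with a two-finger parallel gripper is mounted at the origin on the work surface. World frame = base frame: x ahead of the robot, y to its left, z up, the work surface at z = 0. Lengths are in mm, angles in degrees, forces in N, time in s.
With the tool pointing down it reaches from about 350 to 850 mm from the base axis. Payload 8.1 kg.
Tool frame: the origin (TCP) lies midway between the tips of the shut fingers; the grasp point (between the pads) lies 19 mm behind it; z points along the fingers, y is the line along which they close (so a half turn about z gives the same grasp; the last joint's range is limited). The gripper opens to 85 mm and grips with 20 to 120 N. Pads are 22 mm wide; open, the fingers measure 114 mm over their backs; the gripper's body (76 mm by 85 mm) begins 54 mm behind the grasp point. The pads swing forward as they close: fully open they stand 13 mm farther back than shut.
Start: joints at [67.529, 7.471, 85.268, -0, 87.261, -4.893], TCP at [181.184, 571.994, 231.292] pointing down, gripper open.
Joint ranges: [-169.43, 169.43], [-51.17, 129.36], [1.28, 143.12], [-76.62, 256.62], [0, 156.53], [-152.29, 152.29]. Speed limits (degrees/s): [136.94, 136.94, 159.86, 180, 180, 180].

### API

Orientations are given as [roll, pitch, yaw] about the fixed x, y, z axes, in that order (R = Rz(yaw) Ry(pitch) Rx(roll)).
In Python, from bench import sense, snapshot, order, finder gives the robot as it stands.
- The arm moves only by the tool send_rows, never from a script. Its argument "steps" is a list of rows, each a list of 2 entries, a list of its own where there are three numbers: the shift along the world's x, y, z in units of 30 mm (1.0 is 30 mm), then the turn, a rotation vector about the world's x, y, z in rad. In form: [[[dx, dy, dz], [wx, wy, wz]], ...]. A call has 1 to 10 rows; each row is the pose to reach, as a shift and turn from the pose commanded when the call began; what a row does not reach only later rows make up. A row lasts 1/8 s, in which the tool goes at most 62.5 mm and 10.7 degrees, less where a joint would pass 70% of its speed; a pose out of reach is approached as far as the arm can. A call with a gripper value outside its range is refused whole. "fingers" is the closure, from 0 (fully open) to 1 (shut), set as the call begins (left out, the last holds). The fingers move at their own pace and stop on an object; "squeeze" is the grip in N (left out, the last holds). Time passes only in rows, so rows that repeat a pose let the fingers close. It gives the time, the measured TCP pose, the force, the opening and the grip force at its end, in the units of the state.
- sense(): the state, without advancing time (a new reading comes with each control period).
- snapshot(name): name is "scene" or "top"; returns a dict with "img" (420x560x3 uint8, red, green, blue), "K" (3x3 intrinsics, pixels), "k1" (the pictures are not rectified: a ray, as slopes to the right and down, at radius r is drawn at 1 + k1 r^2 times it, then the intrinsics apply), "pose" (4x4, takes a point from camera to world coordinates). Camera axes: x right, y up, looking along -z (the intrinsics and any distortion apply to the point x, -y, -z); pixel columns grow to the right and rows downward; lengths in mm; the calibration is good to about 2 mm. A picture is of the moment at which its call begins. There is no depth.
- order.hand_in(): hands the job in; it is judged then, once.
Trained networks look in the newest picture that a camera, given by its name, has taken for a name from the list of things; names that differ only in an ending like _2 or _b are one class to them, and where a whole thing is asked for, a point or a joint stands for the part that bears it (a point fixed in the world has none). Each returns a list of dicts, best first, with "confidence" (0 to 1); they miss things now and then, are a little off and sometimes report something else, mostly with a low value. They report only what shows in the picture. A call takes as long as a camera call. They do not tell look-alikes from the thing itself.
- finder.find_in(label, camera): "box" ([left, top, width, height] as shares, 0 to 1, of the picture: columns of its width, rows of its height, round what is visible of it).
- finder.trace(label, camera): "mask" (420x560 bool, what is visible of it) and "box" ([left, top, width, height] as shares, 0 to 1, of the picture: columns of its width, rows of its height, round what is visible of it).
- finder.pinpoint(label, camera): "at" ([column, row] as shares, 0 to 1, of the picture: columns of its width, rows of its height: a listed point, or the origin of a listed thing).
The state is a dict: "time": time; "joint_pos": joint angles; "qd": joint speeds; "joint_efforts": joint torques, N m; "tool_pos": TCP position; "tcp_rot": TCP orientation; "ft_force": force on the tool from outside, world axes, zero at the start; "wrist_torque": the same for the moment, N m; "finger_gap": finger opening in mm; "grip_force": force on a finger pad.
Only numpy, scipy, OpenCV 4.12 (cv2) and the standard library are available. Lean on these libraries where they do the work, as an engineer would, in place of code of your own. Each camera call takes 0.05 s, during which the arm holds its last target. There are 200 camera calls.

## Working session

There is one attempt and no reset: what is moved stays moved. The work goes in short steps, Python scripts to look and compute and a tool call to move; the robot and the scene stay as the last step left them, time stands still between calls to the robot, and variables do not carry over. Pictures are saved under pics/ and viewed, at most 12 in all, crops included, and the job is handed in when it is done.

Besides the shell and the picture viewer there is one more tool, called in YAML: its name, and indented under it one key for each argument. send_rows: Moves the arm, as the interface text tells. Its arguments: {"type":"object","properties":{"steps":{"type":"array"},"fingers":{"type":"number"},"squeeze":{"type":"number"}},"required":["steps"]}

```bash
mkdir -p pics; cat > h.py <<'E'
import numpy as np, cv2, json
from bench import sense, snapshot, order, finder
def proj(s,P):
    P=np.atleast_2d(P); T=np.linalg.inv(s["pose"]); c=P@T[:3,:3].T+T[:3,3]
    u=np.c_[c[:,0]/-c[:,2], -c[:,1]/-c[:,2]]; r2=(u**2).sum(1,keepdims=True); u=u*(1+s["k1"]*r2)
    K=np.array(s["K"]); return np.c_[u,np.ones(len(u))]@K[:2].T
def ray(s,px):
    K=np.array(s["K"]); d=(np.linalg.inv(K)@[px[0],px[1],1])[:2]; u=d.copy()
    for _ in range(20): u=d/(1+s["k1"]*(u@u))
    R=np.array(s["pose"]); v=R[:3,:3]@[u[0],-u[1],-1]; return R[:3,3],v/np.linalg.norm(v)
def atz(s,px,z):
    o,v=ray(s,px); return o+v*(z-o[2])/v[2]
E
python3 - <<'E'
from h import *
ims=[]
for c in("scene","top"):
    s=snapshot(c); np.save(f"{c}.npy",s,allow_pickle=True)
    cv2.imwrite(f"pics/{c}0.png",cv2.cvtColor(s["img"],cv2.COLOR_RGB2BGR))
    print(c,np.round(s["pose"],3).tolist(),np.array(s["K"]).tolist(),s["k1"])
    for l in("blank","chute","stop_face","latch_nose","spare0","chuck_key","oil_bottle"):
        print(l,[(np.round(np.array(d["at"])*[560,420],1).tolist(),round(d["confidence"],2)) for d in finder.pinpoint(l,c)][:5])
E
```

```text
scene [[0.587, -0.694, 0.417, 994.176], [0.809, 0.499, -0.31, -269.657], [0.007, 0.519, 0.854, 892.175], [0.0, 0.0, 0.0, 1.0]] [[404.08371511631043, 0.0, 274.8953263068311], [0.0, 404.08371511631043, 208.1838788068327], [0.0, 0.0, 1.0]] -0.02785790194611042
blank [([162.9, 251.3], 0.89), ([195.8, 297.4], 0.67), ([184.6, 190.4], 0.66), ([223.0, 242.0], 0.59)]
chute [([212.9, 250.2], 0.89)]
stop_face [([315.6, 156.1], 0.61)]
latch_nose [([298.4, 168.6], 0.61)]
spare0 [([342.3, 229.7], 0.83), ([321.1, 247.0], 0.66)]
chuck_key [([281.2, 302.0], 0.74)]
oil_bottle [([388.0, 204.3], 0.67), ([322.0, 246.3], 0.24)]
top [[-0.002, 0.981, -0.194, 397.909], [-1.0, 0.001, 0.016, 26.583], [0.016, 0.194, 0.981, 1049.151], [0.0, 0.0, 0.0, 1.0]] [[454.39807297226963, 0.0, 284.170550543486], [0.0, 454.39807297226963, 214.31653386206702], [0.0, 0.0, 1.0]] -0.13564524151739246
blank [([387.3, 191.2], 0.93), ([349.9, 211.7], 0.86), ([338.3, 306.9], 0.61), ([394.4, 256.0], 0.6)]
chute []
stop_face [([202.9, 232.3], 0.6)]
latch_nose [([223.3, 230.1], 0.42)]
spare0 [([220.8, 169.1], 0.63), ([260.2, 166.1], 0.59)]
chuck_key [([316.7, 148.9], 0.75)]
oil_bottle [([163.3, 168.7], 0.91)]
```

View pics/scene0.png

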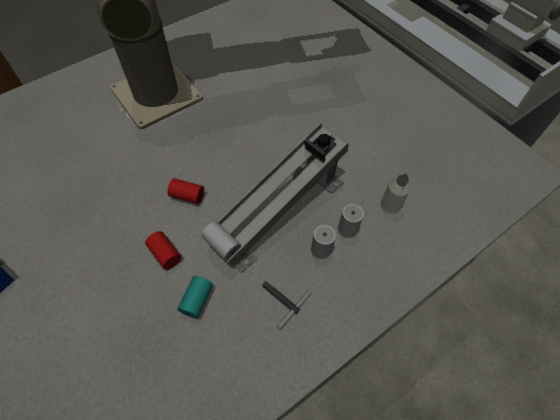

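View pics/top0.png

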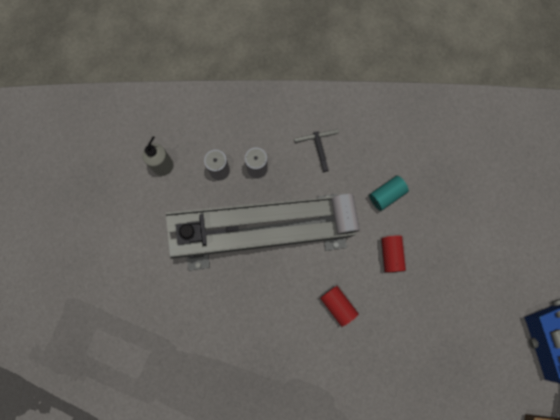

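The aluminium blank lies at the gutter's low end, at top (345,212) and scene (220,240). What could be taken for it: red cylinders at top (394,254) and (340,306), a turquoise one at (389,192), and the standing spares at (215,160) and (256,158). By the description I choose the plain metal one in the gutter. Next is a close crop to check it.

```bash
python3 - <<'E'
from h import *
a=np.load("top.npy",allow_pickle=True).item(); b=np.load("scene.npy",allow_pickle=True).item()
A=cv2.resize(a["img"][180:280,155:365],None,fx=3.8,fy=3.8,interpolation=3)[:,:798]
A=cv2.convertScaleAbs(A,alpha=1.5)
cv2.imwrite("pics/ctop.png",cv2.cvtColor(A,4))
B=cv2.resize(b["img"][115:275,190:360],None,fx=3.7,fy=3.7,interpolation=3); B=cv2.convertScaleAbs(B,alpha=1.5)
cv2.imwrite("pics/cscene.png",cv2.cvtColor(B,4)); print(A.shape,B.shape)
E
```

```text
(380, 798, 3) (592, 629, 3)
```

View pics/ctop.png

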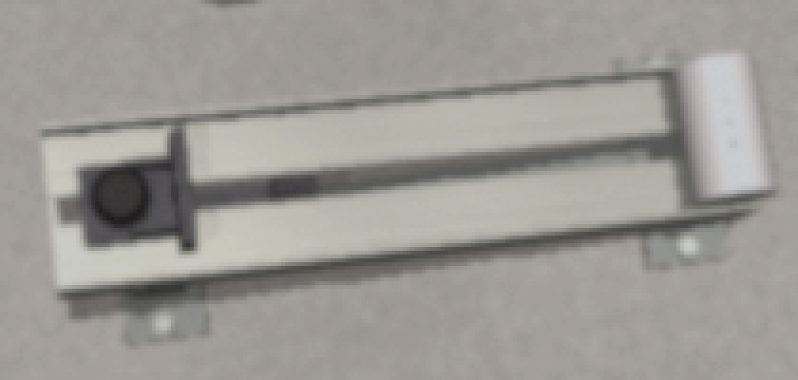

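View pics/cscene.png

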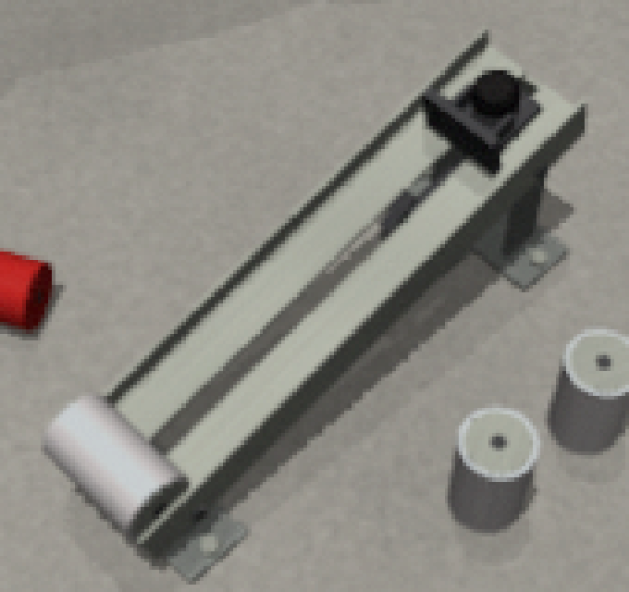

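```bash
cat >> h.py <<'E'
def Rch(yaw):
    t=np.radians(12); a=np.radians(yaw)
    X=np.array([np.cos(t)*np.cos(a),np.cos(t)*np.sin(a),np.sin(t)]); Y=np.array([-np.sin(a),np.cos(a),0])
    return np.c_[X,Y,np.cross(X,Y)]
E
python3 - <<'E'
from h import *
from scipy.optimize import least_squares
S={c:np.load(c+".npy",allow_pickle=True).item() for c in("top","scene")}
T=lambda u,v:(155+u/3.8,180+v/3.8); C=lambda u,v:(190+u/3.7,115+v/3.7)
# (cam, pixel, chute point, uses stop)
O=[("top",T(42,132),(400,-45,18),0),("top",T(57,290),(400,45,18),0),("top",T(178,125),(0,-31,41.5),1),("top",T(187,250),(0,31,41.5),1),
("top",T(718,53),(25,-40,25),0),("top",T(737,197),(25,40,25),0),
("scene",C(489,33),(400,45,18),0),("scene",C(585,108),(400,-45,18),0),("scene",C(424,95),(0,31,41.5),1),("scene",C(500,152),(0,-31,41.5),1),
("scene",C(157,507),(25,-40,25),0),("top",T(305,186),(-47.5,0,8),1)]
def f(p,full=0):
    R=Rch(p[3]); r=[]
    for c,px,P,st in O:
        P=np.array(P,float); P[0]+=st*p[4]
        r.append(proj(S[c],R@P+p[:3])[0]-px)
    return np.ravel(r)
q=least_squares(f,[430,-120,40,92,290],loss="soft_l1")
print(np.round(q.x,2)); print(np.round(f(q.x).reshape(-1,2),1).tolist())
R=Rch(q.x[3]); np.save("fit.npy",q.x)
for n,P in dict(blank=(25,0,25),stop=(q.x[4],0,0),top_hi=(400,0,18),latch=(q.x[4]-47.5,0,8)).items(): print(n,np.round(R@P+q.x[:3],1))
for l,z in(("spare0",0),("oil_bottle",0)):
    for d in finder.pinpoint(l,"top"): print(l,np.round(atz(S["top"],np.array(d["at"])*[560,420],z),0))
print(sense())
A=S["top"]["img"].copy()
L=[(0,-45,18),(400,-45,18),(400,45,18),(0,45,18),(0,-45,18)]
ims=[]
for c,(x,y,w,h) in dict(top=(155,180,210,100),scene=(190,115,170,160)).items():
    k=3.0; I=cv2.resize(S[c]["img"][y:y+h,x:x+w],None,fx=k,fy=k)
    for L in([(0,-45,18),(400,-45,18),(400,45,18),(0,45,18),(0,-45,18)],[(0,-8,0),(400,-8,0),(400,8,0),(0,8,0)],[(q.x[4],-31,0),(q.x[4],-31,41.5),(q.x[4],31,41.5),(q.x[4],31,0)],[(25,-40,50),(25,40,50)]):
        p=(proj(S[c],np.array(L)@R.T+q.x[:3])-[x,y]+.5)*k
        cv2.polylines(I,[np.int32(p)],False,(255,0,0),1)
    ims.append(cv2.cvtColor(I,4))
W=max(i.shape[1] for i in ims); a,b=[cv2.copyMakeBorder(i,0,0,0,W-i.shape[1],0) for i in ims]
o=np.vstack([a,b]); o=cv2.resize(o,None,fx=min(1,600/o.shape[0]),fy=min(1,600/o.shape[0])); cv2.imwrite("pics/ov.png",o)
E
```

```text
[ 594.56 -137.28   38.4    98.5   330.7 ]
[[0.7, -2.5], [1.3, -0.8], [-0.1, 0.0], [1.1, -2.8], [-4.8, 3.0], [-3.5, 0.2], [-2.6, 0.2], [-1.0, -0.2], [-0.6, -0.3], [-2.0, -1.2], [1.5, -0.1], [-10.0, -0.5]]
blank [ 591.7 -118.2   68.1]
stop [546.7 182.6 107.2]
top_hi [537.3 246.  139.2]
latch [553.9 135.  105.1]
spare0 [716. 161.   0.]
spare0 [723.  67.   0.]
oil_bottle [717. 301.   0.]
{'time': 0.9, 'joint_pos': array([ 6.75292731e+01,  7.46915411e+00,  8.52659682e+01,  1.46306503e-03,
        8.72617603e+01, -4.89313095e+00]), 'qd': array([ 0.04416913,  0.04763758,  0.09786144,  0.0584962 , -0.03714042,
        0.05692924]), 'joint_efforts': array([ 1.75136167e-03, -5.69310164e+01, -5.00865412e+01, -8.72193232e-05,
        1.08920343e-03, -1.47441739e-05]), 'tool_pos': array([181.1762396 , 572.01262828, 231.33079399]), 'tcp_rot': array([ 1.79996769e+02, -1.19016824e-03,  1.62422334e+02]), 'ft_force': array([-0.91442004, -0.59001468, -0.04526915]), 'wrist_torque': array([0.01120177, 0.05097877, 0.01200617]), 'grip_force': 0.0, 'finger_gap': 85.40593591807043}
```

View pics/ov.png

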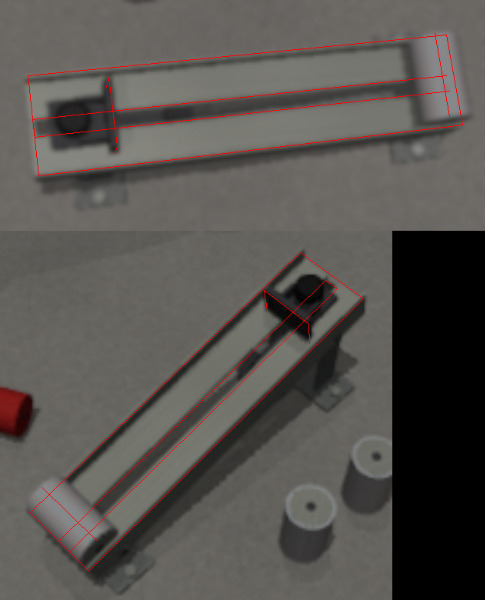

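```bash
python3 - <<'E'
from h import *
from scipy.optimize import least_squares
S={c:np.load(c+".npy",allow_pickle=True).item() for c in("top","scene")}
T=lambda u,v:(155+u/3.8-.4,180+v/3.8-.4); C=lambda u,v:(190+u/3.7-.4,115+v/3.7-.4)
O=[("top",T(42,132),(400,-45,18),0),("top",T(57,290),(400,45,18),0),("top",T(178,122),(0,-31,41.5),1),("top",T(187,250),(0,31,41.5),1),
("top",T(708,58),(25,-40,25),0),("top",T(729,197),(25,40,25),0),
("scene",C(489,33),(400,45,18),0),("scene",C(585,108),(400,-45,18),0),("scene",C(424,95),(0,31,41.5),1),("scene",C(500,152),(0,-31,41.5),1),
("scene",C(159,507),(25,-40,25),0),("top",T(270,187),(-47.5,0,8),1)]
def f(p):
    R=Rch(p[3]); r=[]
    for c,px,P,st in O:
        P=np.array(P,float); P[0]+=st*p[4]
        d=p[5:7] if c=="top" else -p[5:7]   # camera calibration slack, px
        r.append(proj(S[c],R@P+p[:3])[0]-px+d)
    return np.r_[np.ravel(r),p[5:7]/1.]
q=least_squares(f,[594,-137,38,98,320,0,0],loss="soft_l1")
print(np.round(q.x,2)); print(np.round(f(q.x)[:-2].reshape(-1,2),1).tolist())
R=Rch(q.x[3]); np.save("fit.npy",q.x); print(np.round(R,3).tolist())
for n,P in dict(blank=(25,0,25),stop=(q.x[4],0,0),top_hi=(400,0,18),latch=(q.x[4]-47.5,0,8)).items(): print(n,np.round(R@P+q.x[:3],1))
E
```

```text
[ 5.9395e+02 -1.3920e+02  4.1780e+01  9.8510e+01  3.3066e+02 -1.0100e+00
 -2.7000e-01]
[[0.6, -2.4], [1.2, -0.5], [-0.1, 0.9], [1.2, -2.6], [-1.7, 1.7], [-0.9, 0.3], [-1.8, 0.1], [-0.1, -0.3], [0.1, -0.4], [-1.2, -1.2], [1.4, 0.1], [-0.7, -0.6]]
[[-0.145, -0.989, 0.031], [0.967, -0.148, -0.206], [0.208, 0.0, 0.978]]
blank [ 591.1 -120.2   71.4]
stop [546.1 180.7 110.5]
top_hi [536.6 244.1 142.5]
latch [553.2 133.1 108.5]
```

send_rows:
  steps:
    - [[0.7,-1.27,0],[0,0,-0.056]]
    - [[1.4,-2.54,0],[0,0,-0.112]]
    - [[2.1,-3.81,0],[0,0,-0.168]]
    - [[2.8,-5.08,0],[0,0,-0.224]]
    - [[3.5,-6.35,0],[0,0,-0.28]]
    - [[4.2,-7.62,0],[0,0,-0.336]]
    - [[4.9,-8.9,0],[0,0,-0.392]]
    - [[5.6,-10.17,0],[0,0,-0.448]]
    - [[6.3,-11.44,0],[0,0,-0.504]]
    - [[7.0,-12.71,0],[0,0,-0.558]]
  fingers: 0.5
  squeeze: 20

```text
time: 2.15
tool_pos: [391.8, 189.4, 231.6]
tcp_rot: [180.0, 0.0, 130.3]
ft_force: [0.8, 0.5, -0.5]
finger_gap: 42.3
grip_force: 0.0
```

send_rows:
  steps:
    - [[0.7,-1.27,0],[0,0,-0.056]]
    - [[1.4,-2.54,0],[0,0,-0.112]]
    - [[2.1,-3.81,0],[0,0,-0.168]]
    - [[2.8,-5.08,0],[0,0,-0.224]]
    - [[3.5,-6.35,-0.5],[0,0,-0.28]]
    - [[4.2,-7.62,-1],[0,0,-0.336]]
    - [[4.9,-8.9,-1.5],[0,0,-0.392]]
    - [[5.6,-10.5,-2],[0,0,-0.448]]
    - [[6.3,-12,-2.5],[0,0,-0.504]]
    - [[7.02,-13.2,-3],[0,0,-0.558]]

```text
time: 3.4
tool_pos: [602.3, -207.3, 140.8]
tcp_rot: [180.0, 0.0, 98.3]
ft_force: [0.6, 0.7, 0.7]
finger_gap: 42.5
grip_force: 0.0
```

```bash
python3 - <<'E'
from h import *
s=snapshot("top")
for d in finder.trace("blank","top"):
    m=d["mask"]; c=s["img"][m].mean(0); y,x=np.nonzero(m); h=cv2.convexHull(np.c_[x,y].astype(np.int32))[:,0]
    W=np.array([atz(s,p,30)[:2] for p in h]); print(round(d["confidence"],2),c.round(),W.min(0).round(),W.max(0).round())
R=Rch(98.5);t=s
A=cv2.resize(s["img"][150:290,255:455],None,fx=4,fy=4,interpolation=3); cv2.imwrite("pics/t1.png",cv2.cvtColor(cv2.convertScaleAbs(A,alpha=1.5),4))
E
```

```text
0.9 [93. 33. 31.] [ 348. -139.] [436. -67.]
0.79 [91. 88. 88.] [ 556. -160.] [ 647. -101.]
0.63 [107. 107. 102.] [ 499. -152.] [640. 281.]
0.51 [40. 75. 71.] [ 617. -227.] [ 674. -185.]
```

View pics/t1.png

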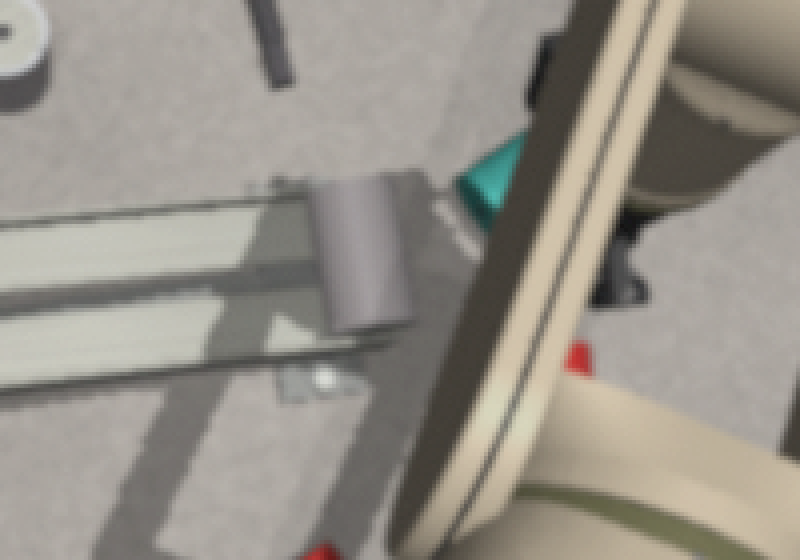

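```bash
python3 - <<'E'
from h import *
s=snapshot("top"); p=np.load("fit.npy"); R=Rch(p[3])
print(proj(s,R@[25,0,25]+p[:3]), proj(s,R@[25,-40,25]+p[:3]),proj(s,R@[25,40,25]+p[:3]),"dcam",p[5:7])
print("meas centre",(255+360/4-.4,150+252/4-.4), atz(s,(344.6,212.6),71.4))
for x in(-33,-14,255,262,300): print(x,np.round(R@[x,0,16]+p[:3],1))
print(sense()["tool_pos"])
E
```

```text
[[343.34974773 214.31762624]] [[340.197775   196.83345071]] [[346.52294363 232.05976918]] dcam [-1.01143605 -0.27357498]
meas centre (344.6, 212.6) [ 594.97289781 -123.04252713   71.4       ]
-33 [ 599.2 -174.4   50.6]
-14 [ 596.5 -156.    54.5]
255 [557.5 104.2 110.4]
262 [556.5 111.  111.9]
300 [551.  147.7 119.8]
[ 601.14632413 -206.76455512  139.14742047]
```

send_rows:
  steps:
    - [[-0.03,0.5,-0.3],[0,0,0]]
    - [[-0.06,1.03,-0.8],[0,0,0]]
    - [[-0.06,1.03,-1.4],[0,0,0]]
    - [[-0.06,1.03,-2.0],[0,0,0]]
    - [[-0.06,1.03,-2.5],[0,0,0]]
    - [[-0.06,1.03,-2.9],[0,0,0]]
    - [[-0.06,1.03,-2.9],[0,0,0]]

```text
time: 4.42
tool_pos: [599.0, -174.4, 52.7]
tcp_rot: [-179.9, -0.1, 98.5]
ft_force: [0.7, -0.1, 0.2]
finger_gap: 42.6
grip_force: 0.0
```

```bash
python3 - <<'E'
from h import *
s=snapshot("scene"); A=cv2.resize(s["img"][180:290,170:300],None,fx=5,fy=5,interpolation=3); cv2.imwrite("pics/s1.png",cv2.cvtColor(cv2.convertScaleAbs(A,alpha=1.5),4))
print(sense()["tool_pos"],sense()["ft_force"])
E
```

```text
[ 599.68358503 -174.56756483   53.78034748] [-0.25574979 -0.12800383  0.5097584 ]
```

View pics/s1.png

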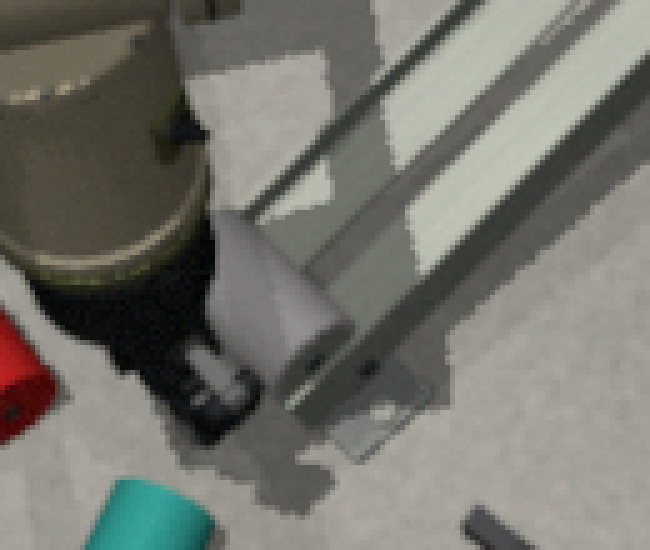

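send_rows:
  steps:
    - [[-0.02,0.14,0.03],[0,0,0]]
    - [[-0.04,0.29,0.06],[0,0,0]]
    - [[-0.06,0.43,0.09],[0,0,0]]
    - [[-0.09,0.58,0.125],[0,0,0]]
    - [[-0.11,0.73,0.156],[0,0,0]]
    - [[-0.13,0.87,0.19],[0,0,0]]
    - [[-0.16,1.06,0.23],[0,0,0]]
    - [[-0.19,1.26,0.27],[0,0,0]]
    - [[-0.22,1.45,0.31],[0,0,0]]
    - [[-0.25,1.65,0.355],[0,0,0]]

```text
time: 5.72
tool_pos: [592.4, -124.5, 65.0]
tcp_rot: [-180.0, -0.0, 98.5]
ft_force: [0.1, -2.5, 0.8]
finger_gap: 42.6
grip_force: 1.2
```

send_rows:
  steps:
    - [[-0.035,0.23,0.05],[0,0,0]]
    - [[-0.07,0.46,0.1],[0,0,0]]
    - [[-0.105,0.7,0.15],[0,0,0]]
    - [[-0.14,0.93,0.2],[0,0,0]]
    - [[-0.175,1.16,0.25],[0,0,0]]
    - [[-0.21,1.4,0.3],[0,0,0]]
    - [[-0.245,1.63,0.35],[0,0,0]]
    - [[-0.28,1.86,0.4],[0,0,0]]
    - [[-0.315,2.1,0.45],[0,0,0]]
    - [[-0.35,2.33,0.5],[0,0,0]]

```text
time: 6.98
tool_pos: [581.9, -54.5, 80.0]
tcp_rot: [-180.0, -0.0, 98.5]
ft_force: [1.0, -3.0, 1.0]
finger_gap: 42.7
grip_force: 1.2
```

```bash
python3 - <<'E'
from h import *
s=snapshot("scene"); A=cv2.resize(s["img"][105:265,180:360],None,fx=3.7,fy=3.7,interpolation=3); cv2.imwrite("pics/s2.png",cv2.cvtColor(cv2.convertScaleAbs(A,alpha=1.5),4))
print(sense()["tool_pos"],sense()["ft_force"])
E
```

```text
[581.81869461 -53.6102588   80.13973365] [0.87175706 0.84978424 0.56995538]
```

View pics/s2.png

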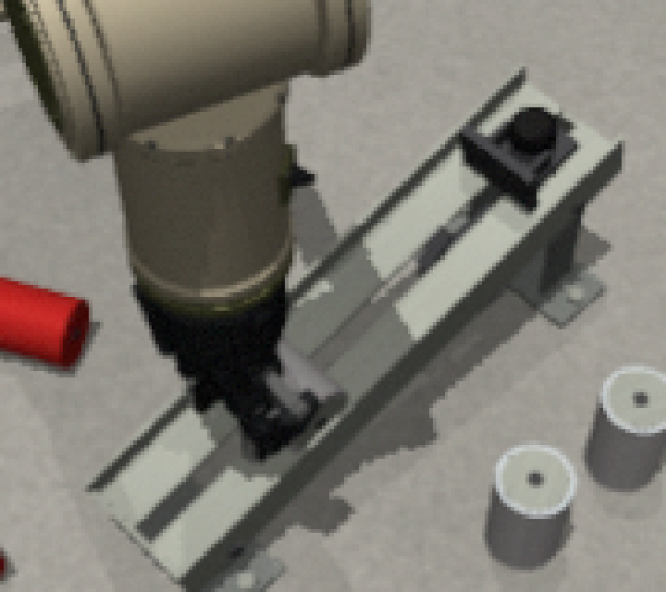

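send_rows:
  steps:
    - [[-0.035,0.23,0.05],[0,0,0]]
    - [[-0.07,0.46,0.1],[0,0,0]]
    - [[-0.105,0.7,0.15],[0,0,0]]
    - [[-0.14,0.93,0.2],[0,0,0]]
    - [[-0.175,1.16,0.25],[0,0,0]]
    - [[-0.21,1.4,0.3],[0,0,0]]
    - [[-0.245,1.63,0.35],[0,0,0]]
    - [[-0.28,1.86,0.4],[0,0,0]]
    - [[-0.315,2.1,0.45],[0,0,0]]
    - [[-0.35,2.33,0.5],[0,0,0]]

```text
time: 8.28
tool_pos: [571.4, 15.4, 95.0]
tcp_rot: [-180.0, -0.0, 98.5]
ft_force: [0.6, -2.6, 1.5]
finger_gap: 42.7
grip_force: 1.2
```

send_rows:
  steps:
    - [[-0.02,0.15,0.03],[0,0,0]]
    - [[-0.045,0.3,0.065],[0,0,0]]
    - [[-0.068,0.45,0.097],[0,0,0]]
    - [[-0.09,0.6,0.13],[0,0,0]]
    - [[-0.11,0.75,0.16],[0,0,0]]
    - [[-0.135,0.9,0.194],[0,0,0]]
    - [[-0.157,1.05,0.226],[0,0,0]]
    - [[-0.18,1.2,0.258],[0,0,0]]
    - [[-0.2,1.35,0.29],[0,0,0]]
    - [[-0.225,1.5,0.32],[0,0,0]]

```text
time: 9.52
tool_pos: [564.7, 60.2, 104.6]
tcp_rot: [180.0, -0.0, 98.5]
ft_force: [0.2, -2.9, 1.2]
finger_gap: 43.0
grip_force: 1.2
```

```bash
python3 - <<'E'
from h import *
s=snapshot("scene"); A=cv2.resize(s["img"][105:265,180:360],None,fx=3.7,fy=3.7,interpolation=3); cv2.imwrite("pics/s3.png",cv2.cvtColor(cv2.convertScaleAbs(A,alpha=1.5),4))
print(sense()["tool_pos"],sense()["ft_force"])
E
```

```text
[564.59264709  60.84349852 104.67597531] [-0.24807845  0.60865845 -0.25688354]
```

View pics/s3.png

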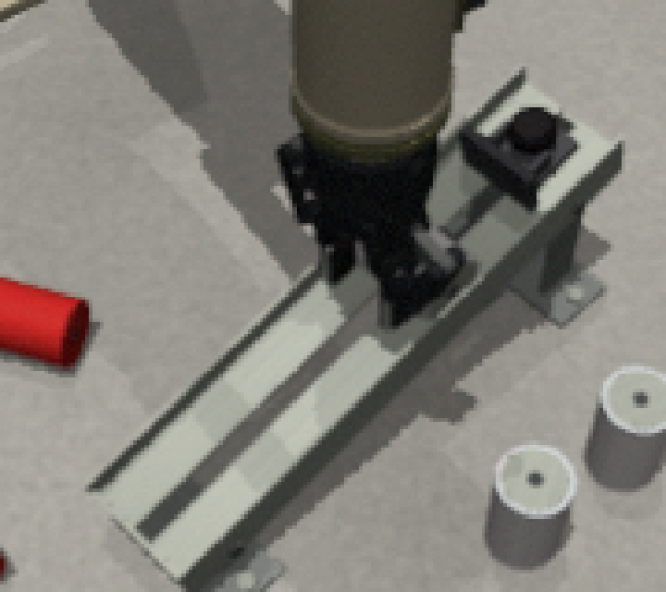

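send_rows:
  steps:
    - [[-0.015,0.1,0.021],[0,0,0]]
    - [[-0.03,0.2,0.043],[0,0,0]]
    - [[-0.045,0.3,0.064],[0,0,0]]
    - [[-0.06,0.4,0.086],[0,0,0]]
    - [[-0.075,0.5,0.107],[0,0,0]]
    - [[-0.09,0.6,0.13],[0,0,0]]
    - [[-0.105,0.7,0.15],[0,0,0]]
    - [[-0.12,0.8,0.172],[0,0,0]]
    - [[-0.135,0.9,0.193],[0,0,0]]
    - [[-0.15,1.0,0.215],[0,0,0]]

```text
time: 10.82
tool_pos: [560.2, 90.2, 111.0]
tcp_rot: [-180.0, -0.0, 98.5]
ft_force: [1.1, -3.9, 0.5]
finger_gap: 43.0
grip_force: 1.5
```

send_rows:
  steps:
    - [[-0.015,0.1,0.021],[0,0,0]]
    - [[-0.03,0.2,0.043],[0,0,0]]
    - [[-0.045,0.3,0.064],[0,0,0]]
    - [[-0.06,0.4,0.086],[0,0,0]]

```text
time: 11.32
tool_pos: [558.4, 102.2, 113.6]
tcp_rot: [-180.0, -0.0, 98.5]
ft_force: [0.7, -1.9, 1.9]
finger_gap: 42.6
grip_force: 1.2
```

send_rows:
  steps:
    - [[-0.012,0.08,0.017],[0,0,0]]
    - [[-0.024,0.16,0.034],[0,0,0]]

```text
time: 11.58
tool_pos: [557.6, 107.1, 114.5]
tcp_rot: [-180.0, -0.0, 98.5]
ft_force: [0.5, -1.2, 1.0]
finger_gap: 43.0
grip_force: 0.5
```

send_rows:
  steps:
    - [[-0.01,0.07,0.015],[0,0,0]]
    - [[-0.02,0.14,0.03],[0,0,0]]

```text
time: 11.82
tool_pos: [556.9, 111.3, 115.3]
tcp_rot: [-180.0, -0.0, 98.5]
ft_force: [-0.0, 0.4, 0.3]
finger_gap: 42.6
grip_force: 0.0
```

send_rows:
  steps:
    - [[-0.01,0.06,0.013],[0,0,0]]
    - [[-0.01,0.06,0.013],[0,0,0]]

```text
time: 12.08
tool_pos: [556.9, 112.7, 116.0]
tcp_rot: [180.0, 0.0, 98.5]
ft_force: [0.6, -0.9, 0.1]
finger_gap: 42.7
grip_force: 0.6
```

send_rows:
  steps:
    - [[-0.01,0.06,0.013],[0,0,0]]
    - [[-0.01,0.06,0.013],[0,0,0]]

```text
time: 12.32
tool_pos: [556.6, 114.5, 116.4]
tcp_rot: [180.0, 0.0, 98.5]
ft_force: [0.2, -2.3, 1.2]
finger_gap: 43.0
grip_force: 1.0
```

send_rows:
  steps:
    - [[-0.01,0.06,0.013],[0,0,0]]
    - [[-0.01,0.06,0.013],[0,0,0]]

```text
time: 12.58
tool_pos: [556.4, 115.4, 116.6]
tcp_rot: [180.0, 0.1, 98.5]
ft_force: [2.6, -5.6, -0.5]
finger_gap: 42.8
grip_force: 3.3
```

send_rows:
  steps:
    - [[-0.01,0.06,0.013],[0,0,0]]
    - [[-0.01,0.06,0.013],[0,0,0]]

```text
time: 12.82
tool_pos: [556.3, 115.5, 116.7]
tcp_rot: [-180.0, 0.2, 98.4]
ft_force: [3.5, -12.7, -2.0]
finger_gap: 42.7
grip_force: 7.0
```

```bash
python3 - <<'E'
from h import *
out=[]
s=snapshot("scene"); out.append(cv2.resize(s["img"][110:210,260:360],(400,400),interpolation=3))
s=snapshot("top"); out.append(cv2.resize(s["img"][180:280,155:255],(400,400),interpolation=3))
cv2.imwrite("pics/s4.png",cv2.cvtColor(cv2.convertScaleAbs(np.hstack(out),alpha=1.6),4))
print(sense()["tool_pos"],sense()["ft_force"])
E
```

```text
[556.30463108 115.43620597 116.68567284] [  3.88554193 -14.28082015  -0.57242868]
```

View pics/s4.png

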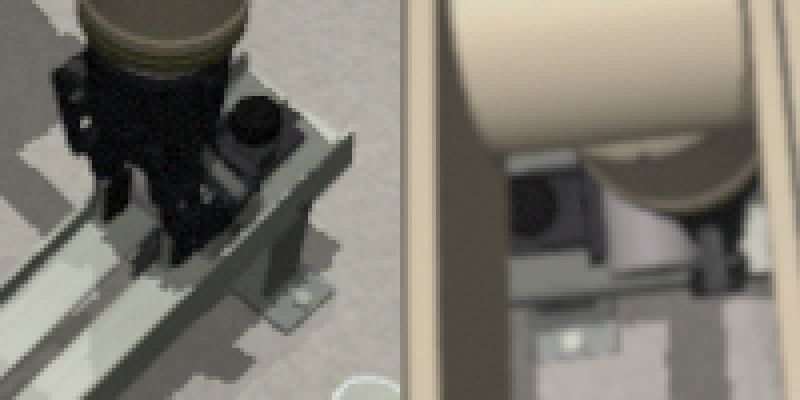

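The blank sits against the stop plate, at about (650,235) in the right half of the picture, and the force has risen to 14 N. I'm backing off.

send_rows:
  steps:
    - [[0.01,-0.06,-0.013],[0,0,0]]
    - [[0.02,-0.12,-0.026],[0,0,0]]
    - [[0.03,-0.2,-0.043],[0,0,0]]
    - [[0.045,-0.3,-0.065],[0,0,0]]
    - [[0.06,-0.4,-0.086],[0,0,0]]
    - [[0.09,-0.6,-0.13],[0,0,0]]
    - [[0.12,-0.8,-0.17],[0,0,0]]
    - [[0.15,-1.0,-0.21],[0,0,0]]
    - [[0.22,-1.5,-0.3],[0,0,0]]
    - [[0.3,-2.0,-0.3],[0,0,0]]

```text
time: 14.18
tool_pos: [564.8, 56.9, 107.7]
tcp_rot: [-180.0, 0.0, 98.5]
ft_force: [0.9, 0.2, 0.5]
finger_gap: 42.0
grip_force: 0.0
```

send_rows:
  steps:
    - [[0,-0.5,0.5],[0,0,0]]
    - [[0,-1,1.2],[0,0,0]]
    - [[0,-2,2],[0,0,0]]
    - [[-0.5,-3,3],[0,0,0]]
    - [[-1.2,-4,4],[0,0,0]]
    - [[-2,-5,5],[0,0,0]]
    - [[-2.8,-6,5.5],[0,0,0]]
    - [[-3.5,-7,6],[0,0,0]]
    - [[-3.5,-8,6],[0,0,0]]
    - [[-3.5,-8,6],[0,0,0]]

```text
time: 15.42
tool_pos: [459.4, -184.2, 289.6]
tcp_rot: [179.9, 0.1, 98.3]
ft_force: [-0.6, 0.4, 0.5]
finger_gap: 42.5
grip_force: 0.0
```

```bash
python3 - <<'E'
from h import *
out=[]; p=np.load("fit.npy"); R=Rch(p[3])
s=snapshot("scene"); out.append(cv2.resize(s["img"][110:210,260:360],(400,400),interpolation=3))
s=snapshot("top"); out.append(cv2.resize(s["img"][180:280,155:255],(400,400),interpolation=3))
cv2.imwrite("pics/s5.png",cv2.cvtColor(cv2.convertScaleAbs(np.hstack(out),alpha=1.6),4))
for x in(25,29): print(x,(proj(s,R@[p[4]-x,0,25]+p[:3])-[155,180]+.5)*4+[400,0])
print(sense()["tool_pos"],sense()["ft_force"])
E
```

```text
25 [[645.69755153 194.52734794]]
29 [[653.44692259 193.69144821]]
[ 459.70175517 -182.16812155  288.75032996] [0.97735861 0.20138102 0.1047563 ]
```

View pics/s5.png

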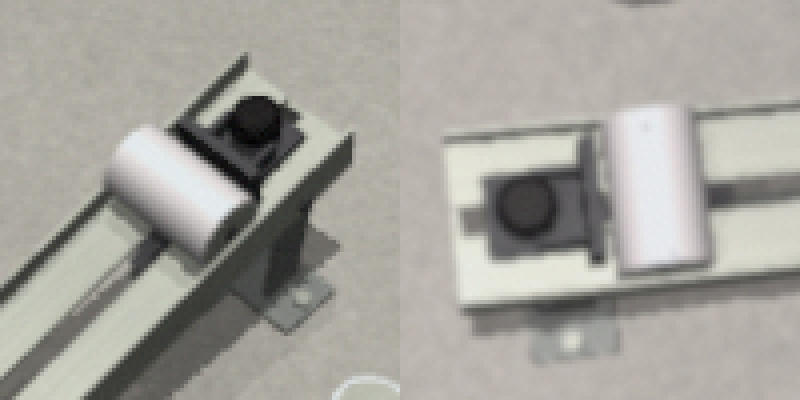

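The blank is held between the latch and the stop, square across the gutter with a small gap to the plate (about (658,187) in the right half). The hand is clear.

```bash
python3 -c "
from bench import order
print(order.hand_in())"
```

```text
the job is handed in; nothing more can be done
None
```

I pushed the blank up over the latch to the stop plate; in the last picture it sits held there, square across the gutter, with the hand clear, and I handed the job in at about 15.5 s (no verdict was returned).

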